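# Set out the turned gourds on their display stands

## Robot

A 6-joint arm with a two-finger parallel gripper is mounted at the origin on the work surface. World frame = base frame: x ahead of the robot, y to its left, z up, the work surface at z = 0. Lengths are in m, angles in rad, forces in N, time in s.
With the tool pointing down it reaches from about 0.3 to 0.825 m from the base axis. Payload 5.4 kg.
Tool frame: the origin (TCP) lies at the very end of the fingers, on their centre line; the grasp point (between the pads) lies 19 mm behind it; z points along the fingers, y is the line along which they close (so a half turn about z gives the same grasp; the last joint's range is limited). The gripper opens to 92 mm and grips with 3 to 60 N. Pads are 20 mm wide; open, the fingers measure 128 mm over their backs; the gripper's body (75 mm by 189 mm) begins 69 mm behind the grasp point.
Start: joints at [-1.35, 0.158, 1.597, -0, 1.386, -0.21], TCP at [0.24, -0.522, 0.181] pointing down, gripper open.
Joint ranges: [-2.91, 2.91], [-0.94, 2.29], [0.18, 2.7], [-1.29, 4.43], [0.17, 2.64], [-3, 3]. Speed limits (rad/s): [2.57, 2.57, 3.14, 3.14, 3.14, 3.14].

## Interface

Orientations are given as a rotation vector (axis times angle).
In Python, from workcell import bot gives the robot as it stands. Calls block until the motion is done:
- bot.goto(position, orientation): joint-space move of the TCP to a pose.
- bot.line_to(position, rot=None, max_speed=0.15): straight line of the TCP; rot=None keeps the orientation; max_speed is the mean speed in m/s.
- bot.set_joints(angles): joint-space move.
- bot.set_gripper(opening, newtons=None): opening from 0.0 (shut) to 1.0 (fully open); newtons is the grip in N (None keeps the last); returns when the fingers have stopped.
- bot.hold(seconds).
- bot.inverse_kinematics(position, orientation): joint angles nearest the present ones, or None.
- bot.read_camera(name): name is "scene" or "top"; returns a dict with "pixels" (420x560x3 uint8, blue, green, red), "fx", "fy", "cx", "cy" (pixels), "k1" (the pictures are not rectified: a ray, as slopes to the right and down, at radius r is drawn at 1 + k1 r^2 times it, then the intrinsics apply), "R" (3x3) and "t" (3): a world point X has camera coordinates R X + t. Camera axes: x right, y down, z forward; pixel columns grow to the right and rows downward; lengths in m; the calibration is good to about 2 mm. A picture is of the moment at which its call begins. There is no depth.
A pose or a line that the arm cannot do raises bot.MotionError and nothing moves.
- bot.job_done(): hands the job in; it is judged then, once.
Readings, each from a call of its own:
- bot.current_clock(): time.
- bot.current_joints(): joint angles.
- bot.current_joint_vel(): joint speeds.
- bot.current_effort(): joint torques, N m.
- bot.current_ee_pos(): TCP position.
- bot.current_tool_rot(): TCP orientation.
- bot.current_contact_force(): force on the tool from outside, world axes, zero at the start.
- bot.current_ft_torque(): the same for the moment, N m.
- bot.current_opening(): opening from 0.0 (shut) to 1.0 (fully open).
- bot.current_grip_force(): force on a finger pad.
Only numpy, scipy, OpenCV 4.12 (cv2) and the standard library are available. Lean on these libraries where they do the work, as an engineer would, in place of code of your own. Each camera call takes 0.05 s, during which the arm holds its last target. There are 200 camera calls.

## Task

Put each of the four wooden gourds upright in the middle of the round display stand of matching size: the smallest gourd on the smallest stand, and so on up to the largest on the largest. Leave the two barrel-shaped blanks standing where they are.

Things in the scene. Friction and masses are not known exactly. Their poses are not given: they have to be found in the camera images.
- gourd_small: loose wooden gourd, the smallest of four: round belly, waist, smaller upper lobe, short stem; stands on its flat foot. Belly diameter 24 mm (vertical-sided 6 to 12 mm above the foot; grip there from above, fingertips reaching below mid-belly), foot diameter 16, upper lobe 15, height 31 mm; about 14 g. Origin: centre of its underside; z up its axis.
- gourd_medium: loose wooden gourd, the second smallest of four: round belly, waist, smaller upper lobe, short stem; stands on its flat foot. Belly diameter 33 mm (vertical-sided 8 to 16 mm above the foot; grip there from above, fingertips reaching below mid-belly), foot diameter 22, upper lobe 20, height 42 mm; about 30 g. Origin: centre of its underside; z up its axis.
- gourd_large: loose wooden gourd, the second largest of four: round belly, waist, smaller upper lobe, short stem; stands on its flat foot. Belly diameter 43 mm (vertical-sided 11 to 22 mm above the foot; grip there from above, fingertips reaching below mid-belly), foot diameter 29, upper lobe 27, height 55 mm; about 55 g. Origin: centre of its underside; z up its axis.
- gourd_largest: loose wooden gourd, the largest of four: round belly, waist, smaller upper lobe, short stem; stands on its flat foot. Belly diameter 56 mm (vertical-sided 14 to 28 mm above the foot; grip there from above, fingertips reaching below mid-belly), foot diameter 38, upper lobe 35, height 71 mm; about 100 g. Origin: centre of its underside; z up its axis.
- stand_small: fixed round dark-wood display stand, the smallest of four: a flat plain disc, diameter 42 mm, 12 mm high (top edge bevelled by 3 mm). Origin: centre of its underside on the table; z up, so its top is 12 mm above the origin.
- stand_medium: fixed round dark-wood display stand, the second smallest of four: a flat plain disc, diameter 56 mm, 12 mm high (top edge bevelled by 3 mm). Origin: centre of its underside on the table; z up, so its top is 12 mm above the origin.
- stand_large: fixed round dark-wood display stand, the second largest of four: a flat plain disc, diameter 70 mm, 12 mm high (top edge bevelled by 3 mm). Origin: centre of its underside on the table; z up, so its top is 12 mm above the origin.
- stand_largest: fixed round dark-wood display stand, the largest of four: a flat plain disc, diameter 88 mm, 12 mm high (top edge bevelled by 3 mm). Origin: centre of its underside on the table; z up, so its top is 12 mm above the origin.
- barrel_slim: loose barrel-shaped wooden blank with a flat top and no waist or stem, 34 mm diameter, 42 mm high, standing upright; to be left alone. Origin: centre of its underside; z up.
- barrel_squat: loose barrel-shaped wooden blank with a flat top and no waist or stem, 46 mm diameter, 34 mm high, standing upright; to be left alone. Origin: centre of its underside; z up.
Not all that is in view belongs to the job. Leave any blue or orange look-alike of the gourd_largest alone.

How it is judged:
At the end, for the whole second after the job is handed in: Each gourd stands upright (within 0.12 rad) and at rest on the top of the stand of its own size rank, its foot centre within 12 mm of the centre of the stand; both barrel blanks are within 15 mm of where they started (horizontal distance between gourd_small and stand_small below 0.012 m and z of gourd_small in the frame of stand_small between 0.009 and 0.015 m and angle between each of gourd_small, gourd_medium, gourd_large, gourd_largest's own z axis and vertical below 0.12 rad and linear speed of each of gourd_small, gourd_medium, gourd_large, gourd_largest below 0.02 m/s and angular speed of each of gourd_small, gourd_medium, gourd_large, gourd_largest below 0.2 rad/s and horizontal distance between gourd_medium and stand_medium below 0.012 m and z of gourd_medium in the frame of stand_medium between 0.009 and 0.015 m and horizontal distance between gourd_large and stand_large below 0.012 m and z of gourd_large in the frame of stand_large between 0.009 and 0.015 m and horizontal distance between gourd_largest and stand_largest below 0.012 m and z of gourd_largest in the frame of stand_largest between 0.009 and 0.015 m and distance of each of barrel_slim, barrel_squat from where it was at the start of the episode below 0.015 m); the robot touches nothing.
It fails at once if a barrel blank is moved more than 15 mm or knocked over (distance of any of barrel_slim, barrel_squat from where it was at the start of the episode above 0.015 m or angle between any of barrel_slim, barrel_squat's own z axis and vertical above 0.5 rad).
It also fails if it takes over 96 s, if anything falls off the work surface, if the arm or the gripper's body presses on something with over 40 N, if the wrist force passes 120 N, or if a joint passes its speed limit or range.

## Working session

There is one attempt and no reset: what is moved stays moved. The work goes in short steps, each a Python script; the robot and the scene stay as the last script left them, time stands still between calls to the robot, and variables do not carry over. Pictures are saved under pics/ and viewed, at most 14 in all, crops included, and the job is handed in when it is done.

```bash
mkdir -p pics; python3 - <<'E'
from workcell import bot
import cv2
for n in("scene","top"):
    c=bot.read_camera(n); cv2.imwrite(f"pics/{n}0.png",c["pixels"])
    print(n,c["fx"],c["fy"],c["cx"],c["cy"],c["k1"],c["R"],c["t"])
print(bot.current_tool_rot(),bot.current_clock())
E
```

```text
scene 420.16782966413814 420.16782966413814 278.01220774260184 213.74028144784683 -0.04411661765056466 [[-0.49612982  0.8682207   0.00692943]
 [ 0.70078279  0.40513661 -0.58716931]
 [-0.51259992 -0.28645618 -0.80943448]] [ 0.30190979 -0.4038674   1.20970267]
top 474.63446233726324 474.63446233726324 275.96796602348144 205.26029533327886 0.02997042182837226 [[ 0.02021316 -0.99956109  0.02165762]
 [-0.99511977 -0.0222065  -0.09614321]
 [ 0.09658195 -0.01960856 -0.99513187]] [-0.02535344  0.59001042  0.90155905]
[-3.06732258e+00 -6.71118692e-01  5.06954478e-05] 0.1
```

View pics/scene0.png

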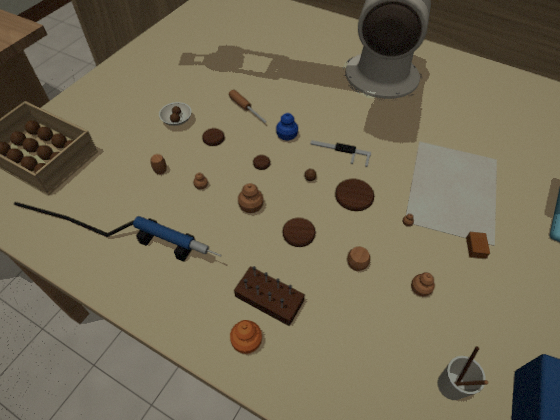

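View pics/top0.png

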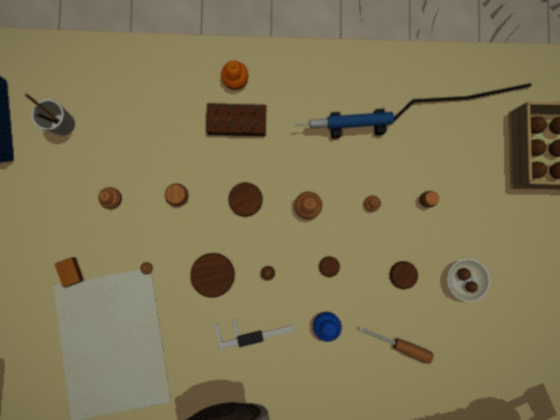

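The top view shows these candidates:
- **Gourds:** largest (308,205), large (110,197), medium (373,203), small (147,268). These are plain wood with a waist and stem.
- **Look-alikes to leave alone:** orange (235,74), blue (327,326), and a dark ball at (267,272).
- **Barrels (flat tops):** squat (176,194), slim (430,199).
- **Stands:** (212,275), (245,199), (404,275), (329,266).

Next I'll measure them all and confirm in one crop.

```bash
cat > v.py <<'E'
import numpy as np, cv2
from workcell import bot
def ray(c,uv,z):
    D=np.array([c["k1"],0,0,0,0.]);
    # drawn = (1+k1 r^2)*ray : the OpenCV k1 model
    K=np.array([[c["fx"],0,c["cx"]],[0,c["fy"],c["cy"]],[0,0,1]])
    p=cv2.undistortPoints(np.float64(uv).reshape(-1,1,2),K,D).reshape(-1,2)
    R=np.array(c["R"]);t=np.array(c["t"]); o=-R.T@t
    d=np.c_[p,np.ones(len(p))]@R
    return o+d*((z-o[2])/d[:,2])[:,None]
def mask(im):
    b,g,r=[im[...,i].astype(float) for i in range(3)]
    m=((r/(g+1)>1.3)&(r>25)).astype(np.uint8)*255
    return m
def blobs(m):
    cs,_=cv2.findContours(m,cv2.RETR_EXTERNAL,cv2.CHAIN_APPROX_NONE)
    return [c for c in cs if cv2.contourArea(c)>40]
def fit(c,cnt,z):
    "robust circle in the plane z through contour's world points"
    P=ray(c,cnt.reshape(-1,2),z)[:,:2]
    from scipy.optimize import least_squares
    m=P.mean(0); r=np.hypot(*(P-m).T).mean()
    s=least_squares(lambda q:np.hypot(P[:,0]-q[0],P[:,1]-q[1])-q[2],[*m,r],loss="soft_l1",f_scale=.0007)
    return s.x
E
python3 - <<'E'
from v import *
for n in("top","scene"):
    c=bot.read_camera(n); im=c["pixels"]; bl=blobs(mask(im)); print(n)
    for k in bl:
        (u,v),_=cv2.minEnclosingCircle(k)
        x=fit(c,k,.012); print((int(u),int(v)),np.round(x*1000,1),cv2.contourArea(k))
    o=im.copy(); cv2.drawContours(o,bl,-1,(0,255,0),1)
    if n=="top":
        a=cv2.resize(im[170:300,80:450],None,fx=2.1,fy=2.1,interpolation=cv2.INTER_CUBIC)
        b=cv2.resize(o[170:300,80:450],None,fx=2.1,fy=2.1,interpolation=cv2.INTER_NEAREST)
        cv2.imwrite("pics/crop.png",np.vstack([a,b]))
E
```

```text
top
(413, 351) [ 314.2 -284.8   25.3] 418.0
(471, 286) [ 439.9 -400.7    9.1] 67.5
(463, 274) [ 464.5 -386.6   10.1] 82.5
(267, 272) [458.7   0.9  11.3] 106.0
(146, 267) [463.8 238.2   9.8] 79.0
(403, 274) [ 459.8 -267.3   25.4] 526.5
(68, 271) [454.1 386.8  24.9] 501.5
(329, 266) [ 473.5 -120.1   18. ] 263.5
(212, 274) [452.5 109.5  41. ] 1391.0
(371, 203) [ 600.5 -204.6   14.7] 167.5
(307, 205) [593.7 -76.4  26.5] 545.0
(429, 199) [ 612.  -319.8   16.6] 211.0
(109, 197) [599.9 316.2  20.4] 337.5
(176, 194) [608.9 185.9  21.3] 359.0
(245, 199) [603.1  48.8  31.9] 799.0
(556, 170) [ 674.9 -574.7   11.8] 95.5
(537, 170) [ 676.  -541.1   14.8] 162.0
(556, 147) [ 719.9 -575.7   12.8] 111.0
(537, 147) [ 722.3 -540.7   14.5] 158.5
(557, 124) [ 767.5 -577.9   12.4] 106.5
(537, 124) [ 769.5 -542.4   16. ] 189.0
(235, 118) [769.9  69.5  47.1] 1611.5
(41, 107) [ -17.  1093.3 1017.4] 46.0
(234, 74) [857.4  77.5  28.9] 607.5
scene
(471, 383) [542.6 337.9 220.7] 74.5
(245, 336) [853.3  73.7  28.7] 803.0
(423, 283) [598.4 314.3  22.4] 385.5
(268, 295) [761.9  75.7  48.1] 1809.5
(358, 258) [606.7 183.3  23.8] 383.0
(478, 244) [454.2 385.2  29.1] 456.5
(298, 231) [610.4  50.   33.5] 679.0
(407, 219) [467.4 238.   11.8] 76.5
(250, 198) [588.6 -82.1  31.3] 507.5
(354, 194) [460.4 110.2  42.6] 895.0
(200, 180) [ 601.  -207.2   18.1] 143.5
(309, 174) [458.6  -0.9  14.3] 85.5
(261, 162) [ 480.6 -118.9   19.5] 155.0
(157, 163) [ 606.2 -325.9   23.7] 198.5
(22, 153) [ 419.8 -630.5  338. ] 387.0
(34, 144) [410575.1 -10870.2 409990.4] 418.5
(213, 137) [ 468.3 -265.9   27. ] 258.5
(48, 132) [317506.  -28596.2 318072.2] 421.0
(176, 114) [ 448.3 -399.1   19.5] 85.0
(238, 100) [ 317.8 -286.1   29.9] 166.5
(14, 90) [ 410047.8 -158266.2  438681.1] 56.0
(11, 53) [  479.3 -1010.2    26.3] 78.5
(44, 8) [  243.7 -1133.1    63.5] 461.0
```

View pics/crop.png

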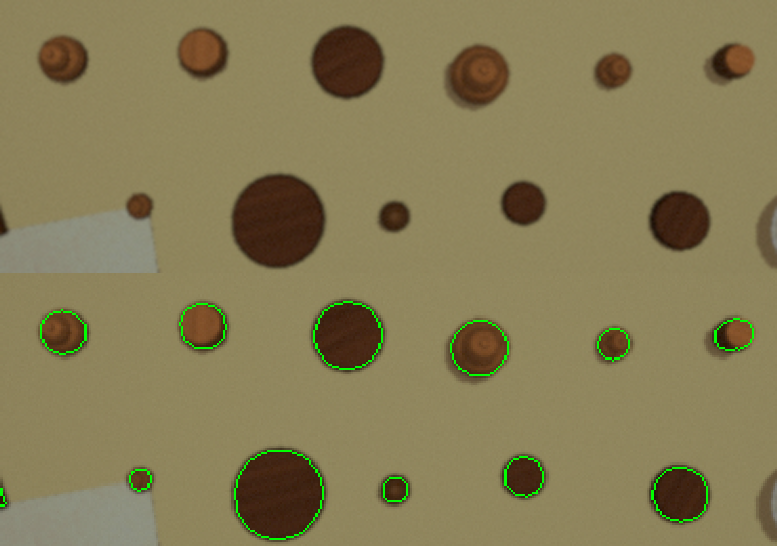

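Two small things could be gourd_small: the lighter one at top (147,268) and the darker one at top (267,272). I'll enlarge both in the oblique view, along with the other gourds.

```bash
python3 - <<'E'
import cv2,numpy as np
im=cv2.imread("pics/scene0.png")
f=lambda u,v:cv2.resize(im[v-25:v+25,u-25:u+25],(260,260),interpolation=cv2.INTER_CUBIC)
cv2.imwrite("pics/cand.png",np.vstack([np.hstack([f(408,219),f(310,174),f(200,180)]),np.hstack([f(250,198),f(423,283),f(157,163)])]))
E
```

```text
(no output)
```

View pics/cand.png

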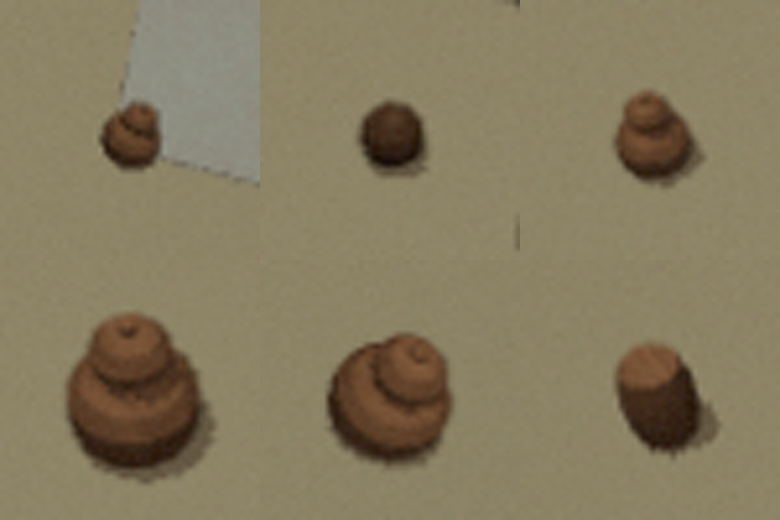

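From the crops, gourd_small is the one at top (147,268) / scene (408,219), since it has a waist and an upper lobe. The one at top (267,272) / scene (310,174) is a plain dark ball, so it isn't part of the job. Medium (200,180), largest (250,198) and large (423,283) are all upright waisted gourds, and (157,163) is the slim barrel.

Next I'll compute positions at the correct heights, then check that the poses are reachable.

```bash
cat > job.py <<'E'
from v import *
from scipy.spatial.transform import Rotation as Ro
ROT=Ro.from_matrix(np.array([[0,1,0],[1,0,0],[0,0,-1.]])).as_rotvec()  # tool y = world x
G={"largest":((307,205),.021,.056,.005),"large":((109,197),.0165,.043,.004),"medium":((371,203),.012,.033,.003),"small":((146,267),.009,.024,.003)}
S={"largest":(212,274),"large":(245,199),"medium":(403,274),"small":(329,266)}
def locate():
    c=bot.read_camera("top"); bl=blobs(mask(c["pixels"]))
    near=lambda uv:min(bl,key=lambda k:np.hypot(*(np.array(cv2.minEnclosingCircle(k)[0])-uv)))
    g={n:fit(c,near(G[n][0]),G[n][1]) for n in G}; s={n:fit(c,near(S[n]),.0045) for n in S}
    return g,s
def move(n,g,s):
    _,_,d,h=G[n]; H=.17
    gap=min(1,(d+.026)/.092)
    bot.goto([*g[:2],H],ROT); bot.set_gripper(gap,15)
    bot.line_to([*g[:2],h]); bot.set_gripper(0,15)
    print(n,"width mm",bot.current_opening()*92,"F",bot.current_grip_force())
    bot.line_to([*g[:2],H],max_speed=.2)
    bot.goto([*s[:2],H],ROT); print("held",bot.current_opening()*92)
    bot.line_to([*s[:2],.03+h]); bot.line_to([*s[:2],.0125+h],max_speed=.04)
    bot.set_gripper(gap); bot.line_to([*s[:2],H],max_speed=.2)
    print("t",bot.current_clock(),bot.current_contact_force())
E
python3 - <<'E'
from job import *
import json
g,s=locate()
for n in G:
    print(n,np.round(g[n]*1e3,1),np.round(s[n]*1e3,1),[bot.inverse_kinematics([*p[:2],.17],ROT) is not None for p in(g[n],s[n])])
    print(np.round(bot.inverse_kinematics([*g[n][:2],.17],ROT),2))
json.dump([{k:list(x) for k,x in q.items()} for q in(g,s)],open("loc.json","w"))
c=bot.read_camera("scene");bl=blobs(mask(c["pixels"]))
for n,uv,z in [("g largest",(250,198),.021),("g large",(423,283),.0165),("g med",(200,180),.012),("g small",(407,219),.009),("s largest",(354,194),.0045),("s large",(298,231),.0045),("s med",(213,137),.0045),("s small",(261,162),.0045)]:
    k=min(bl,key=lambda k:np.hypot(*(np.array(cv2.minEnclosingCircle(k)[0])-uv))); print(n,np.round(fit(c,k,z)*1e3,1))
E
```

```text
largest [592.9 -75.6  26.3] [452.2 110.3  41.3] [True, True]
[-0.33  0.22  1.54 -0.    1.37 -0.33]
large [599.3 314.7  20.2] [603.9  49.1  32.2] [True, True]
[ 0.31  0.43  1.29 -0.    1.42  0.31]
medium [ 600.6 -204.7   14.7] [ 459.4 -269.4   25.7] [True, True]
[-0.52  0.32  1.43 -0.    1.39 -0.52]
small [463.9 238.8   9.8] [ 473.3 -121.1   18.1] [True, True]
[ 0.24  0.03  1.76 -0.    1.35  0.24]
g largest [594.4 -77.9  30.7]
g large [601.  313.8  22.3]
g med [ 601.5 -207.9   18.3]
g small [465.3 238.4  12. ]
s largest [454.3 108.9  43.1]
s large [605.8  48.2  34. ]
s med [ 461.4 -271.7   26.9]
s small [ 475.3 -122.5   19.8]
```

The two views agree to about 2–3 mm, so I'll average them. The largest goes first.

```bash
cat > loc.py <<'E'
g={"largest":(.5937,-.0768),"large":(.6002,.3142),"medium":(.6011,-.2063),"small":(.4646,.2386)}
s={"largest":(.4533,.1096),"large":(.6049,.0486),"medium":(.4604,-.2706),"small":(.4743,-.1218)}
E
python3 - <<'E'
from job import *; import loc
n="largest"; move(n,loc.g[n],loc.s[n])
c=bot.read_camera("scene"); cv2.imwrite("pics/s1.png",c["pixels"])
E
```

```text
largest width mm 33.941410604116435 F 13.29970229693572
held 33.44102404982715
t 10.0583 [-0.26892885  0.38114526 -0.37147998]
```

View pics/s1.png

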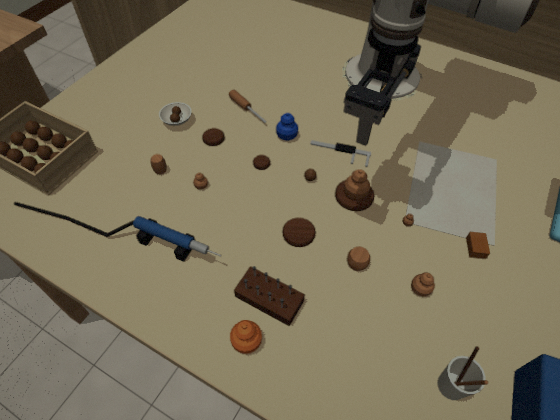

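The picture shows the largest gourd upright at about (356,190) on its stand at (354,194), and nothing else has moved. Next I'll move the large, medium and small gourds, stopping if a grasp fails.

```bash
python3 - <<'E'
from job import *; import loc
for n in("large","medium"): move(n,loc.g[n],loc.s[n])
E
```

```text
large width mm 24.618347544509742 F 15.000015093537513
held 24.956272739108815
t 18.85 [-0.62478974  0.12770958 -0.57964328]
medium width mm 12.567837404595693 F 12.167582939691783
held 12.784012770758675
t 27.2833 [ 1.14933269  0.61623909 -1.14827949]
```

```bash
python3 - <<'E'
from job import *; import loc
n="small"; move(n,loc.g[n],loc.s[n])
bot.goto([.35,-.45,.2],ROT)
for m in("scene","top"):
    c=bot.read_camera(m); cv2.imwrite(f"pics/{m}2.png",c["pixels"])
E
```

```text
small width mm 0.6266326817623027 F 0.0
held 0.6946117755292229
t 37.325 [ 0.0493541   0.1983707  -1.42073604]
```

View pics/scene2.png

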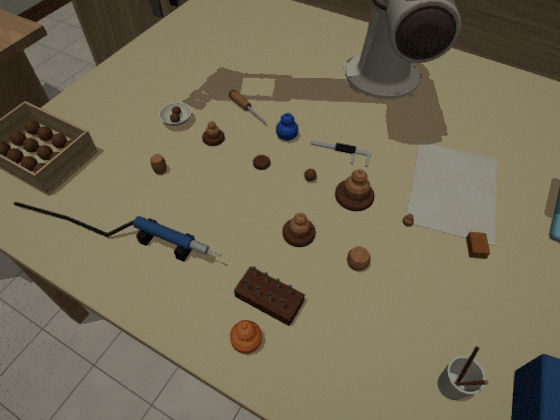

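View pics/top2.png

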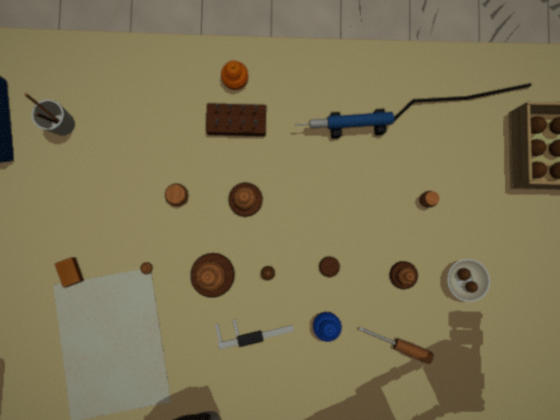

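Large, medium and largest are on their stands. The small gourd is still at scene (408,219), so the fingers shut with no force on it. I'll measure whether it moved, then repeat the approach and look at the shut fingers in place.

```bash
python3 - <<'E'
from job import *; import loc
g,s=locate(); print("small",np.round(g["small"]*1e3,1))
c=bot.read_camera("scene");k=min(blobs(mask(c["pixels"])),key=lambda k:np.hypot(*(np.array(cv2.minEnclosingCircle(k)[0])-(407,219)))); print(np.round(fit(c,k,.009)*1e3,1))
p=loc.g["small"]
bot.goto([*p,.17],ROT); bot.set_gripper(.6,15); bot.line_to([*p,.003])
print(bot.current_ee_pos(), bot.current_tool_rot(),ROT)
f=lambda:cv2.resize(bot.read_camera("scene")["pixels"][160:250,350:470],(480,360),interpolation=cv2.INTER_CUBIC)
a=f(); bot.set_gripper(0,15); print(bot.current_opening(),bot.current_grip_force(),bot.current_contact_force()); b=f()
t=bot.read_camera("top")["pixels"][220:310,90:210]
cv2.imwrite("pics/grip.png",cv2.resize(np.vstack([np.hstack([a,b])]),(800,300)))
E
```

```text
small [463.8 239.    9.8]
[465.1 238.   11.9]
[0.4655103  0.23886781 0.00397419] [2.22063173 2.2208591  0.00255533] [2.22144147 2.22144147 0.        ]
0.005077062972980998 0.0 [-0.44725979  0.17756266  0.17187   ]
```

View pics/grip.png

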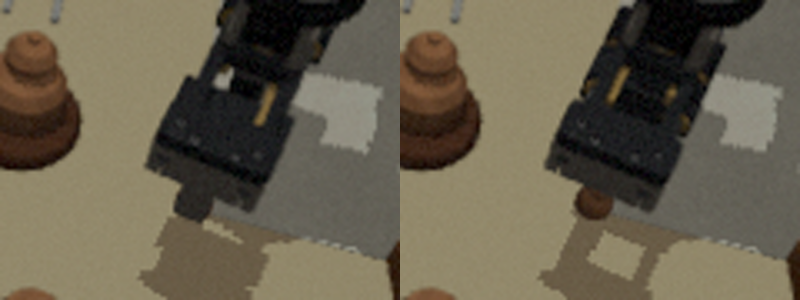

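The gourd is still there in the right-hand frame at about (408,221), even though the gripper reads shut. Reported opening evidently doesn't track the finger gap as I assumed, so I'll look at the fingers in free air at several openings.

```bash
python3 - <<'E'
from job import *; import loc
print(bot.current_clock())
p=loc.g["small"]
def f(n):
    im=bot.read_camera("scene")["pixels"][130:250,330:490]
    return cv2.resize(cv2.convertScaleAbs(im,alpha=1.8,beta=20),(400,300),interpolation=cv2.INTER_CUBIC)
a=f(0); bot.set_gripper(.3,15); b=f(0); bot.line_to([p[0],p[1],.1],max_speed=.25); c=f(0); bot.set_gripper(0,15); d=f(0)
print(bot.current_opening(),bot.current_ee_pos(),bot.current_clock())
cv2.imwrite("pics/fing.png",np.vstack([np.hstack([a,b]),np.hstack([c,d])]))
E
```

```text
43.9167
0.0036458440922659194 [0.46457681 0.2385952  0.09993253] 45.7667
```

View pics/fing.png

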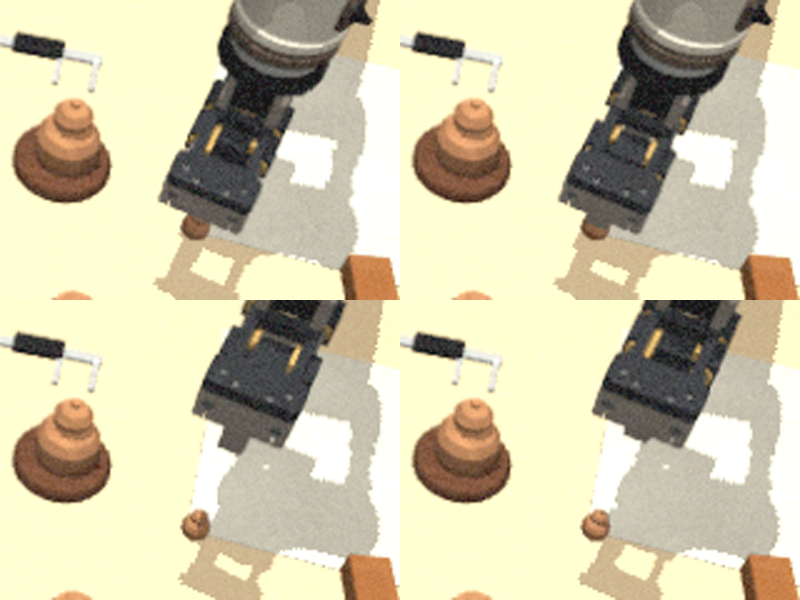

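```bash
python3 - <<'E'
from v import *
c=bot.read_camera("scene");t=bot.read_camera("top")
P=np.array([[.4646,.2386,z] for z in(.1,.115,.13,.145)])
for m in(c,t):
    K=np.array([[m["fx"],0,m["cx"]],[0,m["fy"],m["cy"]],[0,0,1]])
    print(np.round(cv2.projectPoints(P,cv2.Rodrigues(np.array(m["R"]))[0],np.array(m["t"]),K,np.array([m["k1"],0,0,0.]))[0].reshape(-1,2),1))
print(bot.current_contact_force(),bot.current_clock())
A=cv2.convertScaleAbs(c["pixels"][150:250,390:490],alpha=3,beta=30)
B=cv2.convertScaleAbs(t["pixels"][220:320,90:190],alpha=3,beta=30)
cv2.imwrite("pics/tip.png",cv2.resize(np.hstack([A,B]),(800,400),interpolation=cv2.INTER_NEAREST))
E
```

```text
[[420.  193.2]
 [422.1 188.4]
 [424.3 183.4]
 [426.6 178.3]]
[[133.3 269. ]
 [130.9 269.3]
 [128.4 269.7]
 [125.9 270. ]]
[ 0.0751101   0.17503098 -0.2453953 ] 45.8667
```

View pics/tip.png

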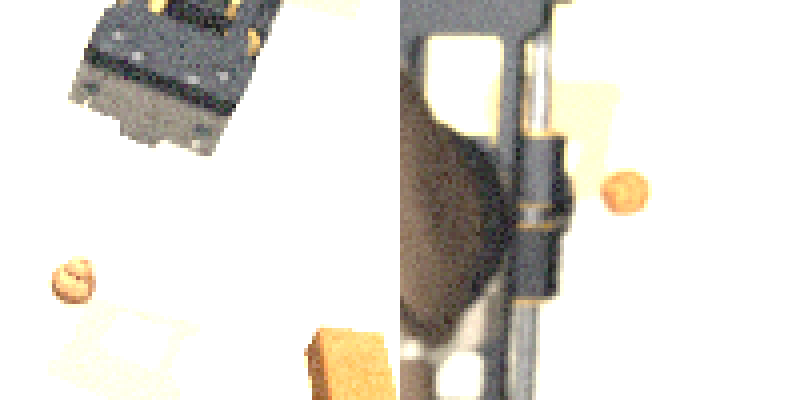

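With the gripper shut, the fingertip sits at scene (428,186) where calibration would put it near (420,193), so the real tip is some 20–30 mm higher than reported. That explains the grip widths: the larger gourds were held by their upper lobes (34, 25 and 13 mm), and the fingers closed above the 31 mm small gourd. I'll descend with the gripper part open, watching the contact force.

```bash
python3 - <<'E'
from job import *; import loc
p=loc.g["small"]
bot.set_gripper(.45,15); bot.line_to([*p,.006]); 
f0=bot.current_contact_force()[2]; z=.006
while z>-.034:
    z-=.0015; bot.line_to([*p,z],max_speed=.02); f=np.array(bot.current_contact_force())
    if abs(f[2]-f0)>2.5 or np.hypot(*f[:2])>4: break
print("stop",z,f,f0,bot.current_ee_pos(),bot.current_clock())
E
```

```text
stop -0.03450000000000001 [-5.06069307 -2.4655081  14.23869757] 0.12477674225129408 [ 0.46485544  0.23866064 -0.03296632] 54.1333
```

The tips touched the table at a reported z of about -0.033, so they are roughly 33 mm shorter than stated. I'll back off 3.5 mm, then grip and place with that offset.

```bash
python3 - <<'E'
from job import *; import loc
p,q=loc.g["small"],loc.s["small"]; h=-.0295
bot.line_to([*p,h],max_speed=.05); bot.set_gripper(0,12)
print("w",bot.current_opening()*92,bot.current_grip_force())
if bot.current_opening()>.05:
    bot.line_to([*p,.12],max_speed=.2); bot.goto([*q,.12],ROT); print("held",bot.current_opening()*92)
    bot.line_to([*q,.03+h]); bot.line_to([*q,.0127+h],max_speed=.04); print(bot.current_contact_force())
    bot.set_gripper(.5); bot.line_to([*q,.15],max_speed=.2)
    bot.goto([.35,-.45,.2],ROT)
print(bot.current_clock())
ims=[]
for m in("scene","top"):
    c=bot.read_camera(m); cv2.imwrite(f"pics/{m}3.png",c["pixels"])
    bl=blobs(mask(c["pixels"]))
a,b=[cv2.imread(f"pics/{m}3.png") for m in("scene","top")]
cv2.imwrite("pics/fin.png",np.vstack([cv2.resize(a[100:300,130:450],(480,300)),cv2.resize(b[160:310,140:460],(480,225))]))
E
```

```text
w 22.769451933455333 12.000026523965062
held 22.55823457503276
[-0.45719942 -0.6393603  -0.64863991]
61.425
```

View pics/fin.png

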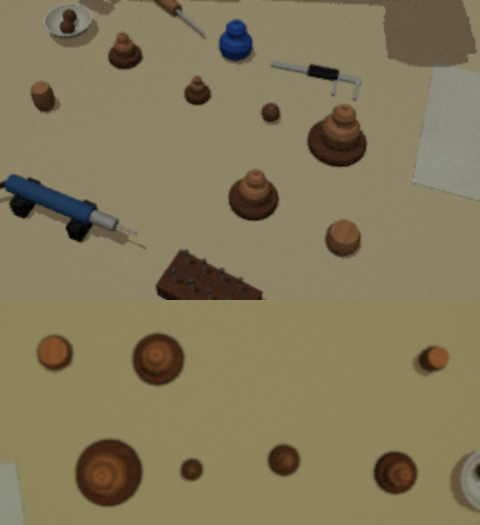

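All four gourds now stand on matching stands, and both barrels look unmoved. Before handing in, I'll check the centring numerically.

```bash
python3 - <<'E'
from job import *; import loc
c=bot.read_camera("top"); im=c["pixels"]; bl=blobs(mask(im))
near=lambda B,uv:min(B,key=lambda k:np.hypot(*(np.array(cv2.minEnclosingCircle(k)[0])-uv)))
for n in G:
    k=near(bl,S[n]); m=np.zeros(im.shape[:2],np.uint8); cv2.drawContours(m,[k],-1,255,-1)
    r=cv2.GaussianBlur(im[...,2],(3,3),0); th,_=cv2.threshold(r[m>0].reshape(-1,1),0,255,cv2.THRESH_OTSU)
    gm=((r>th)&(m>0)).astype(np.uint8)*255; gm=cv2.morphologyEx(gm,cv2.MORPH_OPEN,np.ones((3,3),np.uint8))
    q=max(cv2.findContours(gm,cv2.RETR_EXTERNAL,cv2.CHAIN_APPROX_NONE)[0],key=cv2.contourArea)
    f=fit(c,q,.012+G[n][1]); print(n,np.round(f*1e3,1),"offset",np.round((f[:2]-loc.s[n])*1e3,1))
for uv in((176,194),(429,199)): print(np.round(fit(c,near(bl,uv),.012)*1e3,1))
print(bot.current_clock())
E
```

```text
largest [452.9 110.8  23.5] offset [-0.4  1.2]
large [606.9  48.1  17.2] offset [ 2.  -0.5]
medium [ 459.1 -271.6   14.9] offset [-1.3 -1. ]
small [ 473.8 -123.9    8.8] offset [-0.5 -2.1]
[608.9 186.1  21.2]
[ 612.  -319.8   16.6]
61.575
```

All offsets are within about 2 mm, and the barrels haven't moved.

```bash
python3 -c "
from workcell import bot
print(bot.job_done())"
```

```text
the job is handed in; nothing more can be done
None
```

I handed the job in at about 62 s of robot time: all four gourds stand upright on their matching stands, about 2 mm or less off centre by the top camera, and neither barrel moved; no verdict came back.

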